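# Snap a lens retainer into a photometer barrel with the retainer pusher

### The job

Set the orange lens retainer, tube up, loosely into the mouth of the lens barrel, then take the pusher from its stand and press the retainer straight down with it until all three catches snap over it and it stays down, level, against the lens. Press only with the pusher, keep the fingers off the pressed-in retainer, and never push it with more than 25 N, or the glass lens cracks. Finally stand the pusher back upright in its stand, and leave the beaker, amber bottle, tape roll and timer where they are.

Things in the scene. Friction and masses are not known exactly. Their poses are not given: they have to be found in the camera images.
- retainer_mid (a point): Loose orange lens retainer, standing tube up in the tray, 30 g: round flange 44 mm across, 6 mm thick, lower edge bevelled 1.5 mm; on it a round tube, outside 30, inside 24 mm, 26 mm high; 32 mm high in all. Point: on the axis half-way up, 16 mm above the underside; z up the axis. Its yaw does not matter. Grip it by the tube.
- pusher_mid (a point): Loose pusher, 0.11 kg, upright in its stand. From the bottom: white tapered pilot 14 mm long, 12 to 21 mm across, enters the retainer's tube; white disc 38 mm across, 10 mm thick, its underside presses on the tube's rim; square black handle 22 x 22 x 66 mm. Point: on the axis, 46 mm above the pilot's tip, 32 mm above the pressing face; z up; x, y square to the handle's sides.
- barrel: Fixed black lens barrel, 78 mm across, 52 mm high, on an aluminium block 104 x 104 x 14 mm. Origin on its axis at the bench; z up. In it sits a black lens cell 62 mm across, same axis, screwed in or out for focus: its round mouth, bore 46 mm with a 2.5 mm bevel, stands 11.5 to 17.5 mm above the barrel's rim, differs each time and is not measured.
- barrel_top (a point): On the barrel's axis at its rim, 52 mm above the bench; z up. Three brass spring catches with ramps facing up stand in the cell's bore. The retainer, set in, rests on the ramps with the flange just inside the mouth (its underside about 11 mm below the mouth, its tube standing 21 mm above it); from there it goes down about 11 mm until it snaps in.
- lens (a joint): How far the glass lens is pressed down on its spring, in m: 0 free, about 0.001 when the catches hold the retainer, 0.0021 at its hard stop. Pressing the retainer, the force rises on the ramps (to about 9 N), falls, rises again as the lens goes down (to about 14 N) until the catches snap over the flange, and climbs on to over 22 N at the hard stop; by 19 N it is in.
- stand_hole (a point): Stand of the pusher, a fixed grey block 76 x 76 x 22 mm with a round hole in its top, 25 mm wide, 18 mm deep. Point: centre of the hole's mouth; z up, x and y along the sides. With the pusher in it the pilot hangs in the hole and the disc lies on the block: the pusher's point is 32 mm above this one.
- tray: Fixed shallow grey metal tray, 120 x 134 mm, 10 mm high, floor 3 mm thick, with steel tweezers lying along one side. Origin: centre of its underside; z up, y along its length.
- beaker: glass beaker, bystander, 52 mm across, 67 mm high; origin under its centre
- amber_bottle: brown bottle with black cap, bystander, 50 mm across, 107 mm high; origin under its centre
- tape_roll: roll of beige tape lying flat, bystander, 72 mm across, 18 mm high; origin under its centre
- timer: white lab timer, bystander, 62 x 62 mm, 16 mm high; origin under its centre
Mind the look-alikes: they are no part of the job. What is shaped like the part that bears pusher_mid but pink or purple is not meant.

How it is judged:
By the outcome, as a careful person would: the job done as asked, in the order asked, and still so for the second after the job is handed in, with the robot touching nothing.
It also fails if it takes over 51 s, if anything falls off the work surface, if the arm or the gripper's body presses on something with over 40 N, if the wrist force passes 120 N, or if a joint passes its speed limit or range.

### The arm

A 6-joint arm with a two-finger parallel gripper is mounted at the origin on a cart in front of the work surface, level with it; the furniture and walls round the work are solid. World frame = base frame: x ahead of the robot, y to its left, z up, the work surface at z = 0. Lengths are in m, angles in rad, forces in N, time in s.
With the tool pointing down it reaches from about 0.425 to 0.925 m from the base axis. Payload 12.5 kg.
Tool frame: the origin (TCP) lies at the very end of the fingers, on their centre line; the grasp point (between the pads) lies robot.hold_point_z behind it (robot.hold_point_z is the distance from the TCP to the grasp point, in m); z points along the fingers, y is the line along which they close (so a half turn about z gives the same grasp; the last joint's range is limited). The gripper opens to 85 mm and grips with 20 to 120 N. Pads are 22 mm wide; open, the fingers measure 114 mm over their backs; the gripper's body (76 mm by 85 mm) begins 54 mm behind the grasp point. The pads swing forward as they close: fully open they stand 13 mm farther back than shut.
Start: joints at [-1.384, 0.491, 1.559, -0, 1.092, -0.106], TCP at [0.18, -0.598, 0.231] pointing down, gripper open.
Joint ranges: [-3.1, 3.1], [-0.84, 2.19], [0.05, 2.79], [-1.13, 4.28], [0.06, 2.93], [-2.69, 2.69]. Speed limits (rad/s): [2.22, 2.22, 2.79, 3.14, 3.14, 3.14].

### API

Orientations are given as a unit quaternion [w, x, y, z].
In Python, from plant import robot gives the robot as it stands.
- The arm moves only by the shell command python3 -m inch 'ROWS' [OPENING]. ROWS is JSON, one flat list of numbers, 4 for each row, row after row: the shift along the tool's x, y, z in m, then the turn about the tool's z in degrees. A call has 1 to 10 rows; each row shifts and turns the commanded pose from where the row before left it, along the tool's axes as they then stand; what a row does not reach is not made up. A row lasts 1/10 s, in which the tool goes at most 50 mm and 8.59 degrees, less where a joint would pass 70% of its speed; a pose out of reach is approached as far as the arm can. A call is refused whole if a number of a shift passes 0.05 or a number of a turn 8.59, either way. A call with a gripper value outside its range is refused whole. OPENING is the closure, from 0 (fully open) to 1 (shut), set as the call begins (- or left out, the last holds). The fingers move at their own pace and stop on an object; the grip force is fixed at half the most. Time passes only in rows, so rows that do not move let the fingers close. It gives the time, the measured TCP pose, the force, the opening and the grip force at its end, in the units of the state.
- robot.get_state(): the state, without advancing time (a new reading comes with each control period).
- robot.grab_frame(name): name is "scene" or "top"; returns a dict with "img" (480x640x3 uint8, blue, green, red), "mtx" (3x3 intrinsics, pixels), "k1" (the pictures are not rectified: a ray, as slopes to the right and down, at radius r is drawn at 1 + k1 r^2 times it, then the intrinsics apply), "position" and "attitude" of the camera in the world. Camera axes: x right, y up, looking along -z (the intrinsics and any distortion apply to the point x, -y, -z); pixel columns grow to the right and rows downward; lengths in m; the calibration is good to about 2 mm. A picture is of the moment at which its call begins. There is no depth.
- robot.close_job(): hands the job in; it is judged then, once.
The state is a dict: "t": time; "joint_pos": joint angles; "qd": joint speeds; "joint_torque": joint torques, N m; "tcp_pos": TCP position; "ee_rot": TCP orientation; "force": force on the tool from outside, world axes, zero at the start; "torque": the same for the moment, N m; "finger_gap": finger opening in m; "grasp_force": force on a finger pad.
Only numpy, scipy, OpenCV 4.12 (cv2) and the standard library are available. Lean on these libraries where they do the work, as an engineer would, in place of code of your own. Each camera call takes 0.05 s, during which the arm holds its last target. There are 200 camera calls.

## Working session

There is one attempt and no reset: what is moved stays moved. The work goes in short steps, Python scripts to look and compute and a shell command to move; the robot and the scene stay as the last step left them, time stands still between calls to the robot, and variables do not carry over. Pictures are saved under pics/ and viewed, at most 10 in all, crops included, and the job is handed in when it is done.

```bash
mkdir -p pics; ls; python3 - <<'E'
from plant import robot
import cv2
print(robot.hold_point_z, robot.get_state())
for n in("scene","top"):
    f=robot.grab_frame(n); cv2.imwrite(f"pics/{n}0.png",f["img"]); print(n,f["mtx"],f["k1"],f["position"],f["attitude"])
E
```

```text
pics
0.0187 {'t': 0.0, 'joint_pos': array([-1.38357162e+00,  4.91563491e-01,  1.55946470e+00, -8.64419590e-06,
        1.09169334e+00, -1.05593877e-01]), 'qd': array([-0.00068076,  0.00132422,  0.00164442,  0.00207383, -0.00136526,
        0.00114111]), 'joint_torque': array([-2.44054914e-03, -6.18459749e+01, -2.61594647e+01, -1.20953046e-04,
        4.08356806e-03, -2.19147154e-05]), 'tcp_pos': array([ 0.18038773, -0.59816072,  0.23072004]), 'ee_rot': array([-5.63811322e-04,  9.89300843e-01,  1.45888737e-01, -2.68625181e-05]), 'force': array([ 0.74585326,  0.24257069, -0.00543033]), 'torque': array([ 0.01597798,  0.02404001, -0.01189367]), 'grasp_force': 0.0, 'finger_gap': 0.0857618821033294}
scene [[499.93159919   0.         320.31384531]
 [  0.         499.93159919 248.65819463]
 [  0.           0.           1.        ]] -0.09244719330910144 [-0.04933603 -0.57042347  0.47745736] [ 0.7869122   0.49845627 -0.19423594 -0.30754338]
top [[439.60893972   0.         316.79996723]
 [  0.         439.60893972 243.4953979 ]
 [  0.           0.           1.        ]] -0.08946986238473732 [0.3721083  0.07316958 0.96953015] [ 0.70543587  0.06038252 -0.06115346 -0.7035442 ]
```

View pics/scene0.png

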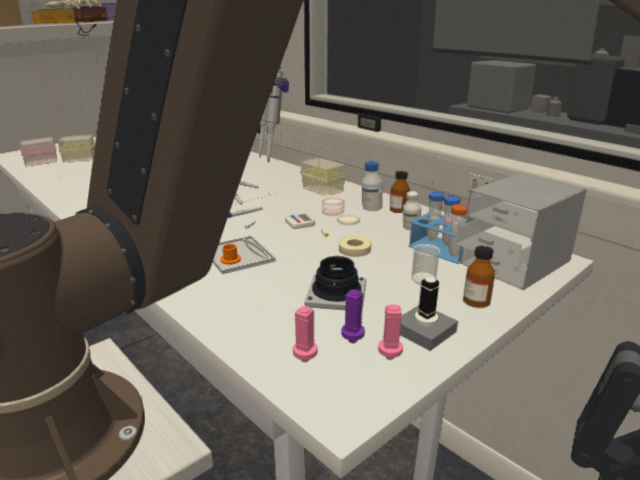

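View pics/top0.png

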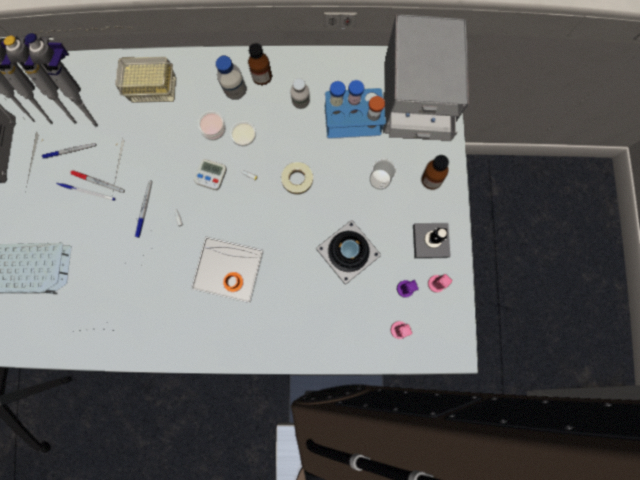

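The scene view shows the retainer in the tray at (231,252), the barrel at (337,283) and the pusher in its stand at (428,300), with the pink and purple look-alikes in front. In the top view the same things are at (233,282), (349,250) and (432,240).

```bash
cat > h.py <<'E'
import numpy as np, cv2
from scipy.spatial.transform import Rotation as R
from plant import robot
def rot(q): return R.from_quat([q[1],q[2],q[3],q[0]]).as_matrix()
def ray(f,uv):
    p=cv2.undistortPoints(np.array([[uv]],float),f["mtx"],np.array([f["k1"],0,0,0,0.]))[0,0]
    return np.array(f["position"]),rot(f["attitude"])@np.array([p[0],-p[1],-1])
def onz(f,uv,z):
    o,d=ray(f,uv); return o+d*(z-o[2])/d[2]
def pix(f,P):
    c=rot(f["attitude"]).T@(np.array(P)-f["position"]); 
    x,y=c[0]/-c[2],-c[1]/-c[2]; s=1+f["k1"]*(x*x+y*y); return f["mtx"][0,0]*x*s+f["mtx"][0,2],f["mtx"][1,1]*y*s+f["mtx"][1,2]
E
python3 - <<'E'
from h import *
f=robot.grab_frame("top"); s=robot.grab_frame("scene")
t=f["img"]
def tile(i,x,y,w,h,k): return cv2.resize(i[y:y+h,x:x+w],(w*k,h*k),interpolation=cv2.INTER_CUBIC)
a=tile(t,310,215,80,75,5);b=tile(t,400,205,60,75,5);
cv2.imwrite("pics/c1.png",np.hstack([a,b]))
h=cv2.cvtColor(t,cv2.COLOR_BGR2HSV)
m=cv2.inRange(h,(5,150,100),(18,255,255)); m[:260]=0;m[310:]=0;m[:,:200]=0;m[:,265:]=0
c=max(cv2.findContours(m,0,1)[0],key=cv2.contourArea);print("or",cv2.minAreaRect(c),cv2.contourArea(c))
ys,xs=np.where(m);print(xs.min(),xs.max(),ys.min(),ys.max())
E
```

```text
or ((233.0, 281.5), (17.0, 18.0), 90.0) 243.0
224 242 273 290
```

View pics/c1.png

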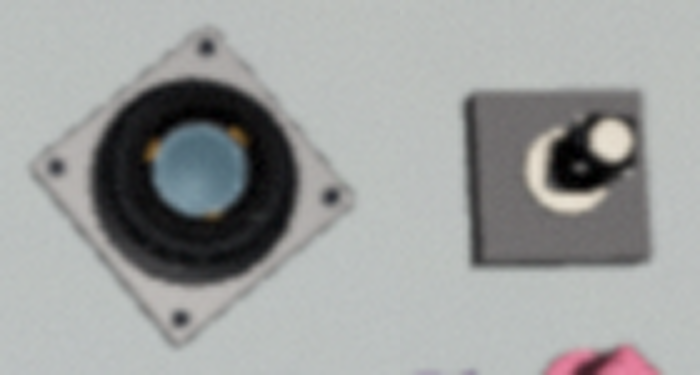

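```bash
python3 - <<'E'
from h import *
f=robot.grab_frame("top"); s=robot.grab_frame("scene")
cr=lambda x,y,X,Y:((x+.5)/5+X-.5,(y+.5)/5+Y-.5)
sc=[cr(x,y,310,215) for x,y in((206,47),(57,167),(331,196),(181,319))]
P=np.array([onz(f,u,.014) for u in sc]);print("barrel",P,P.mean(0))
B=lambda x,y:(lambda X:( (x-400+.5)/5+400-.5,(y+.5)/5+205-.5))(0)
co=[B(478,92),B(641,92),B(651,260),B(482,264)]
Q=np.array([onz(f,u,.022) for u in co]);print("stand",Q,Q.mean(0))
print("disc",onz(f,B(566,169),.032),"top",onz(f,B(612,139),.098))
r=onz(f,(233,281.5),.02);print("ret",r,onz(f,(233,281.5),.009))
print([onz(f,u,.009) for u in((224,281.5),(242,281.5),(233,273),(233,290))])
b=P.mean(0);b[2]=.052;q=Q.mean(0);q[2]=.032;r[2]=.035
print("scene px",pix(s,b),pix(s,q),pix(s,r))
def crop(u,v,w=50): u,v=int(u),int(v); return cv2.resize(s["img"][v-w:v+w,u-w:u+w],(400,400),interpolation=cv2.INTER_CUBIC),(u-w,v-w)
a,oa=crop(*pix(s,b));c,oc=crop(*pix(s,q));print(oa,oc)
cv2.imwrite("pics/c2.png",np.hstack([a,c]))
t=f["img"];cv2.imwrite("pics/ret.png",t)
h=cv2.cvtColor(s["img"],cv2.COLOR_BGR2HSV);m=cv2.inRange(h,(5,150,100),(18,255,255));m[:235]=0;m[275:]=0;m[:,:210]=0;m[:,255:]=0
for y in range(238,268):
    x=np.where(m[y])[0]
    if len(x):print(y,x.min(),x.max(),end="; ")
E
```

```text
barrel [[ 0.58243184 -0.0032025   0.014     ]
 [ 0.52814627  0.06306336  0.014     ]
 [ 0.51553011 -0.05759501  0.014     ]
 [ 0.46119102  0.00896739  0.014     ]] [0.52182481 0.00280831 0.014     ]
stand [[ 0.58352528 -0.14566814  0.022     ]
 [ 0.58390202 -0.21901423  0.022     ]
 [ 0.50841209 -0.21975443  0.022     ]
 [ 0.50654707 -0.14464358  0.022     ]] [ 0.54559662 -0.18227009  0.022     ]
disc [ 0.54706344 -0.18091228  0.032     ] top [ 0.54724466 -0.1825694   0.098     ]
ret [0.4530181 0.2537875 0.02     ] [0.45395541 0.2558799  0.009     ]
[array([0.45383936, 0.27576087, 0.009     ]), array([0.45406473, 0.23603994, 0.009     ]), array([0.47267138, 0.25649138, 0.009     ]), array([0.43534651, 0.25528448, 0.009     ])]
scene px (np.float64(337.80607652112474), np.float64(269.8967059356748)) (np.float64(427.2232553503805), np.float64(314.72740691139916)) (np.float64(230.2972406117105), np.float64(246.44134073670813))
(287, 219) (377, 264)
244 226 232; 245 225 235; 246 223 236; 247 223 235; 248 223 235; 249 223 235; 250 223 235; 251 223 235; 252 224 236; 253 224 236; 254 224 237; 255 223 239; 256 222 239; 257 221 240; 258 221 240; 259 220 239; 260 221 239; 261 221 238; 262 222 236; 263 224 233;
```

View pics/c2.png

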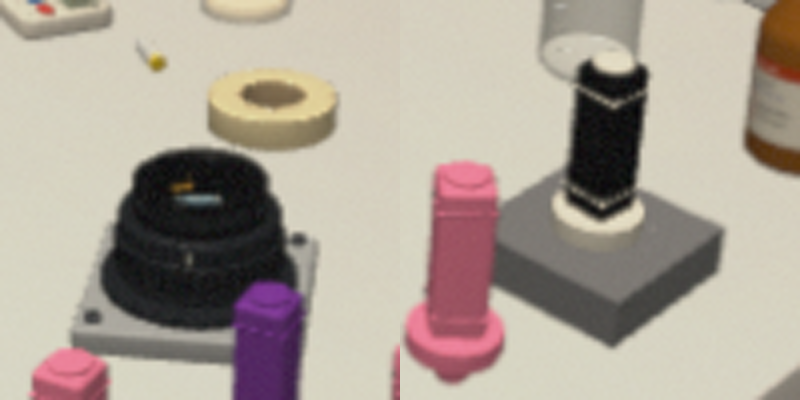

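The crops agree with the top view. The barrel sits at (337,270) in the scene view, the pusher is upright in its stand, and its handle is square to the stand sides, with yaw about 0. I'll turn the tool to yaw 0 first and then travel round to the retainer.

```bash
cat > s.py <<'E'
from h import *
import sys
st=robot.get_state(); M=rot(st["ee_rot"])
print("tcp",st["tcp_pos"].round(4),"x-axis yaw",np.degrees(np.arctan2(M[1,0],M[0,0])).round(2),"z",M[:,2].round(4),"F",st["force"].round(2),"gap",round(st["finger_gap"],4),"grip",st["grasp_force"],"t",st["t"])
if len(sys.argv)>3: print("to go (tool)",(M.T@(np.array(sys.argv[1:4],float)-st["tcp_pos"])).round(4))
E
python3 -m inch '[0,0,0,8.4, 0,0,0,8.4, 0.034,-0.04,0,0, 0.034,-0.04,0,0, 0.034,-0.04,0,0, 0.034,-0.04,0,0, 0.034,-0.04,0,0, 0.034,-0.04,0,0, 0.034,-0.04,0,0, 0.034,-0.04,0,0]' 0.3; python3 s.py 0.454 0.256 0.1
```

```text
t: 1.3
tcp_pos: [0.4407, -0.292, 0.2315]
ee_rot: [0.0, 1.0, -0.0, 0.0]
force: [0.3, -0.9, 0.3]
finger_gap: 0.0597
grasp_force: 0.0
tcp [ 0.4407 -0.292   0.2315] x-axis yaw -0.03 z [ 4.e-04 -4.e-04 -1.e+00] F [ 0.29 -0.86  0.28] gap 0.0597 grip 0.0 t 1.3
to go (tool) [ 0.013  -0.5481  0.1313]
```

```bash
python3 -m inch '[0,-0.045,0,0, 0,-0.045,0,0, 0.01,-0.045,0,0, 0.01,-0.045,0,0, 0,-0.045,0,0, 0,-0.045,0,0, 0,-0.045,0,0, 0,-0.045,0,0, -0.01,-0.045,0,0, -0.01,-0.045,0,0]' >/dev/null; python3 -m inch '[0,-0.042,0.03,0, 0,-0.042,0.04,0, 0,0,0.04,0, 0,0,0.03,0, 0,0,0,0, 0,0,0,0]';python3 s.py 0.454 0.256 0.017
python3 - <<'E'
from h import *
f=robot.grab_frame("top"); s=robot.grab_frame("scene")
a=cv2.resize(s["img"][200:290,180:280],(440,400),interpolation=3);b=cv2.resize(f["img"][245:315,200:263],(360,400),interpolation=3)
cv2.imwrite("pics/c3.png",np.hstack([a,b]))
E
```

```text
t: 2.9
tcp_pos: [0.4401, 0.2331, 0.0982]
ee_rot: [0.0, 1.0, -0.0, -0.0]
force: [0.2, -0.1, 1.5]
finger_gap: 0.06
grasp_force: 0.0
tcp [0.4401 0.2331 0.0982] x-axis yaw -0.03 z [-5.e-04 -3.e-04 -1.e+00] F [ 0.17 -0.14  1.48] gap 0.06 grip 0.0 t 2.9
to go (tool) [ 0.014  -0.0229  0.0812]
```

View pics/c3.png

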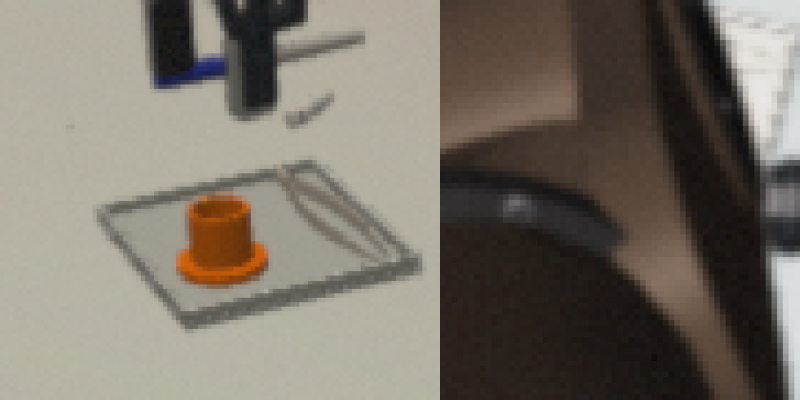

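The gripper is above the tray, and the retainer stands upright with its rim at scene pixel (230,247), which matches the estimate. Next I'll descend onto the tube and close.

```bash
python3 -m inch '[0.0135,-0.0225,0,0, 0,0,0.03,0, 0,0,0.03,0, 0,0,0.021,0, 0,0,0,0, 0,0,0,0]'; python3 -m inch '[0,0,0,0,0,0,0,0,0,0,0,0,0,0,0,0,0,0,0,0,0,0,0,0]' 1;python3 s.py 0.522 0.003 0.2
```

```text
t: 3.6
tcp_pos: [0.4541, 0.2557, 0.0181]
ee_rot: [-0.0, 1.0, -0.0, 0.001]
force: [-0.6, 0.7, 0.1]
finger_gap: 0.0597
grasp_force: 0.0
t: 4.2
tcp_pos: [0.454, 0.2558, 0.0185]
ee_rot: [-0.0, 1.0, -0.0, 0.001]
force: [-0.9, -2.5, 14.2]
finger_gap: 0.0287
grasp_force: 58.1
tcp [0.454  0.2558 0.0185] x-axis yaw -0.02 z [ 2.5e-03  9.0e-04 -1.0e+00] F [-0.85 -2.49 14.22] gap 0.0287 grip 58.14920928329229 t 4.2
to go (tool) [ 0.0685  0.2527 -0.1816]
```

```bash
python3 -m inch '[0,0,-0.01,0, 0,0,-0.03,0, 0,0,-0.04,0, 0.01,0.03,-0.015,0, 0.01,0.045,0,0, 0.01,0.045,0,0, 0.01,0.045,0,0,0.01,0.045,0,0,0.018,0.043,0,0, 0,0,0,0]' >/dev/null; python3 -m inch '[0,0,0,0,0,0,0,0]';python3 s.py 0.522 0.003 0.10
python3 - <<'E'
from h import *
s=robot.grab_frame("scene");f=robot.grab_frame("top")
a=cv2.resize(s["img"][215:315,287:387],(400,400),interpolation=3);b=cv2.resize(f["img"][210:290,310:390],(400,400),interpolation=3)
cv2.imwrite("pics/c4.png",np.hstack([a,b]))
h=cv2.cvtColor(s["img"],cv2.COLOR_BGR2HSV);m=cv2.inRange(h,(5,150,80),(18,255,255));m[:200]=0;m[330:]=0;m[:,:290]=0;m[:,390:]=0
for y in range(480):
    x=np.where(m[y])[0]
    if len(x)>5:print(y,x.min(),x.max(),end="; ")
E
```

```text
t: 5.4
tcp_pos: [0.5208, 0.0032, 0.1122]
ee_rot: [0.0, 1.0, 0.0, 0.0]
force: [0.0, -0.2, -0.4]
finger_gap: 0.0286
grasp_force: 59.4
tcp [0.5208 0.0032 0.1122] x-axis yaw 0.0 z [ 0. -0. -1.] F [ 0.03 -0.21 -0.36] gap 0.0286 grip 59.37049356289208 t 5.4
to go (tool) [0.0012 0.0002 0.0122]
230 331 338; 231 329 339; 232 329 339; 233 329 339; 234 329 339; 235 329 339; 236 329 338; 237 329 338; 238 329 338; 239 330 338; 240 330 338; 241 330 338; 242 329 338; 243 328 338; 244 327 349; 245 326 349; 246 326 349; 247 326 349; 248 326 349; 249 326 348; 250 327 348; 251 329 347; 252 331 345;
```

View pics/c4.png

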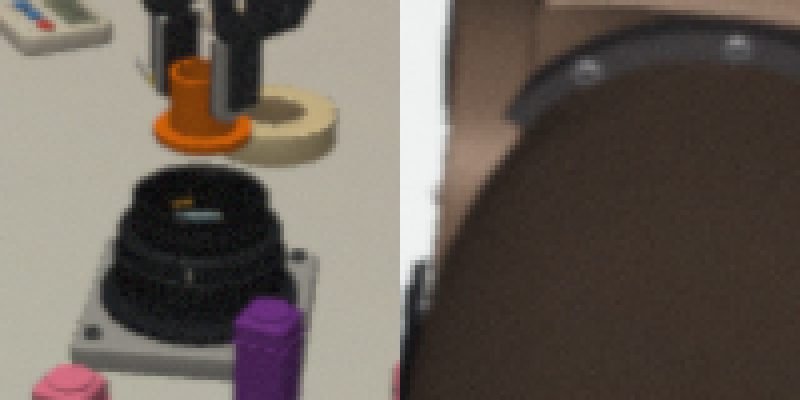

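```bash
python3 - <<'E'
from h import *
s=robot.grab_frame("scene")
for P in((.522,.003,.099),(.532,.003,.099),(.522,.013,.099),(.522,.003,.066)): print(P,pix(s,P))
th=np.linspace(0,6.28,200)
for z0 in(.0967,.1027):
  e=np.array([pix(s,(.5208+.022*np.cos(a),.0032+.022*np.sin(a),z0)) for a in th]);print("flange",z0,e.min(0),e.max(0))
for z0 in (.0635,.0665,.0695):
  e=np.array([pix(s,(.522+.031*np.cos(a),.003+.031*np.sin(a),z0)) for a in th]);print("cell",z0,e.min(0),e.max(0))
g=cv2.cvtColor(s["img"],cv2.COLOR_BGR2GRAY)
for y in range(254,276,2):
  x=np.where(g[y,300:380]<75)[0]+300; print(y,x.min() if len(x) else 0,x.max() if len(x) else 0,end="; ")
E
```

```text
(0.522, 0.003, 0.099) (np.float64(338.1737525258621), np.float64(246.5281014387877))
(0.532, 0.003, 0.099) (np.float64(342.13918765880834), np.float64(244.92842639973966))
(0.522, 0.013, 0.099) (np.float64(334.2770408370924), np.float64(244.7994583004663))
(0.522, 0.003, 0.066) (np.float64(337.91103633780153), np.float64(262.99870040296423))
flange 0.0967 [325.28865244 242.72041288] [349.91901189 253.2173355 ]
flange 0.1027 [325.29992273 239.72680678] [350.00114546 250.11780837]
cell 0.0635 [320.83002489 256.68250817] [354.97313685 272.24586796]
cell 0.0665 [320.82927415 255.24362994] [355.02128059 270.73875987]
cell 0.0695 [320.82852043 253.80076786] [355.06950618 269.22713456]
254 0 0; 256 335 335; 258 326 347; 260 322 350; 262 321 352; 264 320 353; 266 320 353; 268 318 354; 270 317 355; 272 317 356; 274 316 356;
```

```bash
python3 -m inch '[0.0005,-0.0005,0.015,0, 0,0,0.01,0, 0,0,0.005,0, 0,0,0,0]'; for i in 1 ; do python3 -m inch '[0,0,0.002,0, 0,0,0,0]'; python3 -m inch '[0,0,0.002,0, 0,0,0,0]'; python3 -m inch '[0,0,0.002,0, 0,0,0,0]';done
```

```text
t: 5.95
tcp_pos: [0.5214, 0.0035, 0.0811]
ee_rot: [-0.0, 1.0, 0.0, -0.001]
force: [-0.4, 0.2, -0.1]
finger_gap: 0.0291
grasp_force: 59.4
t: 6.15
tcp_pos: [0.5218, 0.0031, 0.0799]
ee_rot: [0.0, 1.0, -0.0, 0.0]
force: [0.7, -0.7, -0.4]
finger_gap: 0.0282
grasp_force: 59.4
t: 6.35
tcp_pos: [0.5218, 0.0033, 0.0778]
ee_rot: [-0.0, 1.0, -0.0, 0.0]
force: [0.5, 3.2, -0.9]
finger_gap: 0.0286
grasp_force: 59.7
t: 6.55
tcp_pos: [0.5217, 0.0033, 0.0757]
ee_rot: [-0.0, 1.0, -0.0, 0.0]
force: [1.2, 4.3, 0.4]
finger_gap: 0.0284
grasp_force: 59.8
```

```bash
python3 -m inch '[0.0003,-0.0008,0,0, 0,0,0,0]'; python3 -m inch '[0,0,0.001,0, 0,0,0,0]'; python3 -m inch '[0,0,0.001,0, 0,0,0,0]'
```

```text
t: 6.75
tcp_pos: [0.5221, 0.0038, 0.0757]
ee_rot: [0.0, 1.0, -0.0, -0.0]
force: [-0.1, 0.5, -0.5]
finger_gap: 0.0284
grasp_force: 59.8
t: 6.95
tcp_pos: [0.522, 0.0038, 0.0746]
ee_rot: [0.0, 1.0, -0.0, -0.0]
force: [-0.2, 0.1, -0.5]
finger_gap: 0.0285
grasp_force: 59.8
t: 7.15
tcp_pos: [0.522, 0.0039, 0.0736]
ee_rot: [0.0, 1.0, -0.0, -0.0]
force: [0.3, 0.8, -0.1]
finger_gap: 0.0286
grasp_force: 59.8
```

```bash
python3 -m inch '[0,0,0.001,0, 0,0,0,0]'|grep -E "tcp|force"; python3 -m inch '[0,0,0.001,0, 0,0,0,0]'|grep -E "tcp|force"; 
```

```text
tcp_pos: [0.5219, 0.004, 0.0727]
force: [-1.1, 2.0, 1.0]
grasp_force: 59.9
tcp_pos: [0.522, 0.004, 0.0717]
force: [-1.1, 1.1, 0.6]
grasp_force: 59.9
```

```bash
python3 -m inch '[0,0,0.001,0, 0,0,0,0]'|grep -E "tcp|force"; python3 -m inch '[0,0,0.001,0, 0,0,0,0]'|grep -E "tcp|force"; 
```

```text
tcp_pos: [0.5222, 0.0039, 0.0708]
force: [0.5, 1.9, 2.2]
grasp_force: 60.1
tcp_pos: [0.5223, 0.0039, 0.0699]
force: [0.6, 1.2, 3.3]
grasp_force: 60.3
```

```bash
python3 -m inch '[0,0,-0.0005,0, 0,0,0,0, 0,0,0,0, 0,0,0,0]' 0.3|grep -E "tcp|force|gap"; python3 -m inch '[0,0,-0.02,0, 0,0,-0.04,0, 0,0,-0.04,0, 0.004,0.03,0,0, 0.004,0.04,0,0, 0.004,0.04,0,0, 0.004,0.04,0,0, 0.004,0.036,0,0, 0,0,0,0]' | grep tcp; python3 s.py 0.546 -0.182 0.06
python3 - <<'E'
from h import *
s=robot.grab_frame("scene");f=robot.grab_frame("top")
a=cv2.resize(s["img"][215:315,287:387],(400,400),interpolation=3);b=cv2.resize(f["img"][210:290,310:390],(400,400),interpolation=3)
cv2.imwrite("pics/c5.png",np.hstack([a,b]))
E
```

```text
tcp_pos: [0.522, 0.0039, 0.0701]
force: [0.0, 0.4, 0.7]
finger_gap: 0.0597
grasp_force: 0.0
tcp_pos: [0.5422, -0.1859, 0.17]
tcp [ 0.5422 -0.1859  0.17  ] x-axis yaw -0.23 z [ 6.e-04 -8.e-04 -1.e+00] F [-0.46 -0.    0.06] gap 0.0597 grip 0.0 t 9.25
to go (tool) [ 0.0037 -0.004   0.11  ]
```

View pics/c5.png

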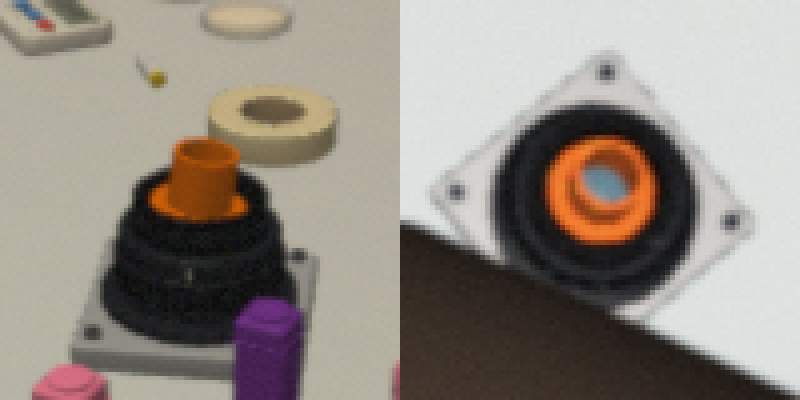

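The retainer stands upright and level in the cell mouth, centred in both views at about scene (339,262). Now for the pusher.

```bash
python3 -m inch '[0.004,-0.005,0,0, 0,0,0.04,0, 0,0,0.04,0, 0,0,0.03,0, 0,0,0.01,0, 0,0,0,0, 0,0,0,0]'; python3 -m inch '[0,0,0,0,0,0,0,0,0,0,0,0,0,0,0,0,0,0,0,0,0,0,0,0]' 1;python3 s.py
```

```text
t: 10.05
tcp_pos: [0.5467, -0.1767, 0.0514]
ee_rot: [0.0, 1.0, 0.0, 0.001]
force: [0.3, 0.5, 0.7]
finger_gap: 0.0598
grasp_force: 0.0
t: 10.65
tcp_pos: [0.5464, -0.1775, 0.0513]
ee_rot: [0.0, 1.0, -0.0, 0.001]
force: [-0.9, -0.2, 8.3]
finger_gap: 0.0215
grasp_force: 59.6
tcp [ 0.5464 -0.1775  0.0513] x-axis yaw -0.04 z [ 1.7e-03 -9.0e-04 -1.0e+00] F [-0.89 -0.19  8.25] gap 0.0215 grip 59.62324261665344 t 10.65
```

```bash
python3 -m inch '[0,0,-0.01,0, 0,0,-0.03,0, 0,0,-0.04,0, 0,0,-0.035,0, 0,0,0,0, 0,0,0,0]'; python3 s.py 0.522 0.0039 0.15
python3 - <<'E'
from h import *
s=robot.grab_frame("scene");f=robot.grab_frame("top")
a=cv2.resize(s["img"][215:365,367:487],(480,600),interpolation=3);b=cv2.resize(f["img"][200:280,400:460],(300,400),interpolation=3)
b=cv2.copyMakeBorder(b,0,200,0,0,0)
cv2.imwrite("pics/c6.png",np.hstack([a,b]))
print([pix(s,(.5464,-.1775,z)) for z in(.117,.131,.141,.2)])
E
```

```text
t: 11.25
tcp_pos: [0.5458, -0.177, 0.166]
ee_rot: [0.0, 1.0, -0.0, 0.001]
force: [-0.3, 0.3, -1.4]
finger_gap: 0.0209
grasp_force: 59.4
tcp [ 0.5458 -0.177   0.166 ] x-axis yaw -0.02 z [ 1.2e-03 -5.0e-04 -1.0e+00] F [-0.27  0.28 -1.38] gap 0.0209 grip 59.37308192253113 t 11.25
to go (tool) [-0.0239 -0.1809  0.0159]
[(np.float64(430.11152669263214), np.float64(267.4735146630924)), (np.float64(430.95459181795803), np.float64(259.48516062255186)), (np.float64(431.5614691608531), np.float64(253.702789926912)), (np.float64(435.2196886365592), np.float64(218.25606932705105))]
```

View pics/c6.png

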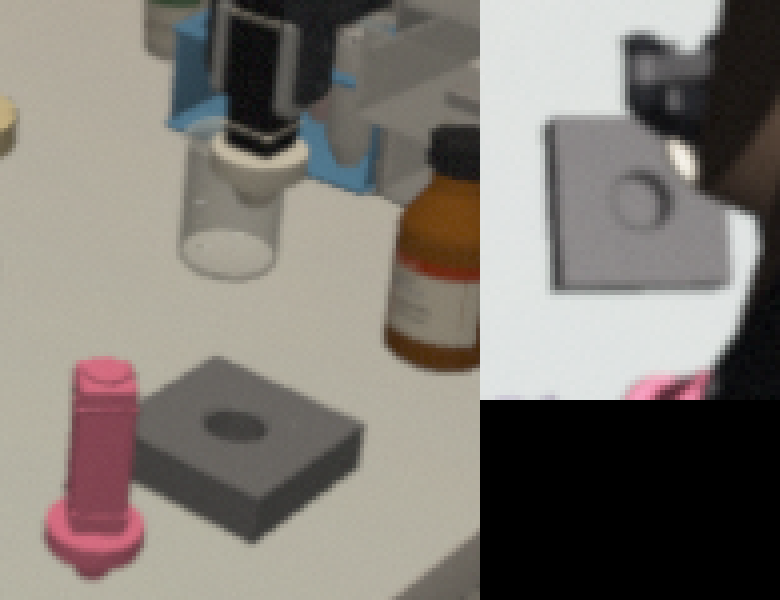

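```bash
python3 - <<'E'
from h import *
s=robot.grab_frame("scene");f=robot.grab_frame("top")
print("hole top",onz(f,(432.6,239.6),.022),"scene",onz(s,(425.75,321.5),.022))
T=robot.get_state()["tcp_pos"];print(T)
print("disc bottom edge predicted")
th=np.linspace(0,6.28,200)
for z in(.1367,.1467):
  e=np.array([pix(s,(T[0]+.019*np.cos(a),T[1]+.019*np.sin(a),z)) for a in th]);print(e.min(0),e.max(0))
h=cv2.cvtColor(s["img"],cv2.COLOR_BGR2HSV)
for y in range(244,270,2):
  r=s["img"][y,410:455].astype(int); d=np.where((r.sum(1)>430)&(abs(r[:,2]-r[:,0])<60))[0]+410; print(y,d.min() if len(d) else 0,d.max() if len(d) else 0,end="; ")
E
```

```text
hole top [ 0.54623559 -0.18305855  0.022     ] scene [ 0.54058143 -0.18418323  0.022     ]
[ 0.54543692 -0.1768925   0.16402495]
disc bottom edge predicted
[418.25997513 250.96554659] [443.03077766 261.78555039]
[418.79542608 245.24274198] [443.7073069  255.86496804]
244 0 0; 246 0 0; 248 410 412; 250 410 421; 252 410 442; 254 410 442; 256 410 441; 258 410 412; 260 410 445; 262 410 451; 264 410 454; 266 410 454; 268 410 454;
```

```bash
python3 -m inch '[-0.004,-0.04,0,0, -0.005,-0.045,0,0, -0.005,-0.045,0,0, -0.005,-0.035,0,0, -0.0045,-0.016,0,0, 0,0,0,0, 0,0,0,0, 0,0,0,0]'; python3 s.py 0.522 0.0039 0.120
python3 - <<'E'
from h import *
s=robot.grab_frame("scene");T=robot.get_state()["tcp_pos"]
for z in(T[2]-.0293,.0866): print(z,pix(s,(T[0],T[1],z)),pix(s,(.522,.0039,z)))
h=cv2.cvtColor(s["img"],cv2.COLOR_BGR2HSV);m=cv2.inRange(h,(5,150,80),(18,255,255))
for y in range(246,270,2):
  x=np.where(m[y,300:380])[0]+300
  if len(x):print(y,x.min(),x.max(),end="; ")
print()
for y in range(220,252,2):
  r=s["img"][y,310:365].astype(int); d=np.where((r.sum(1)>300))[0]+310; print(y,d.min() if len(d) else 0,d.max() if len(d) else 0,end="; ")
a=cv2.resize(s["img"][190:310,287:387],(500,600),interpolation=3)
cv2.imwrite("pics/c7.png",a)
E
```

```text
t: 12.25
tcp_pos: [0.5229, 0.0028, 0.165]
ee_rot: [0.0, 1.0, -0.001, -0.0]
force: [0.3, 0.8, -1.6]
finger_gap: 0.0212
grasp_force: 59.4
tcp [0.5229 0.0028 0.165 ] x-axis yaw -0.09 z [-1.e-04 -2.e-04 -1.e+00] F [ 0.26  0.77 -1.63] gap 0.0212 grip 59.38685059547424 t 12.25
to go (tool) [-0.0009 -0.0011  0.045 ]
0.13574927128848296 (np.float64(338.91562755491253), np.float64(227.48673075479311)) (np.float64(338.1122373754682), np.float64(227.41843177139367))
0.0866 (np.float64(338.5081813445134), np.float64(252.69263220296608)) (np.float64(337.7235883108135), np.float64(252.61828459344005))
250 333 342; 252 331 346; 254 331 346; 256 330 345; 258 330 345; 260 329 345; 262 325 344; 264 324 347; 266 325 348; 268 327 347; 
220 310 364; 222 310 364; 224 310 364; 226 310 364; 228 310 364; 230 310 364; 232 310 364; 234 310 364; 236 310 364; 238 310 364; 240 310 364; 242 310 364; 244 310 364; 246 310 364; 248 310 364; 250 310 362;
```

View pics/c7.png

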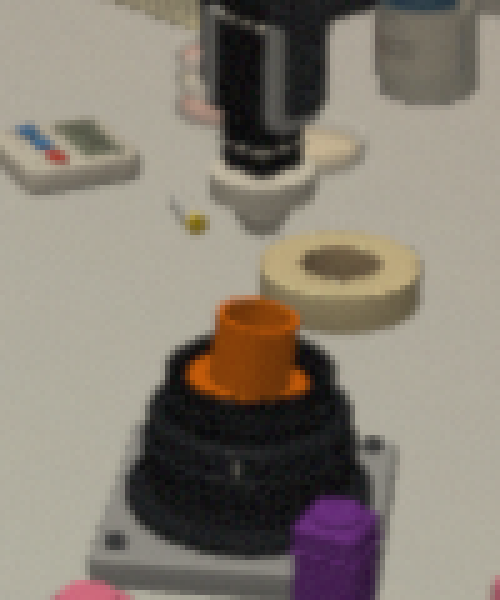

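The pusher hangs upright with its disc at scene pixel (340,227). The retainer is in the mouth, leaning very slightly, with its rim at (338.5,252). I'll shift a couple of mm and lower the pilot into the tube.

```bash
python3 -m inch '[-0.0019,-0.0014,0.01,0, 0,0,0.02,0, 0,0,0.005,0, 0,0,0,0, 0,0,0,0]'|grep -E "tcp|^force"; python3 -m inch '[0,0,0.006,0, 0,0,0,0, 0,0,0,0]'|grep -E "tcp|^force";python3 -m inch '[0,0,0.004,0, 0,0,0,0, 0,0,0,0]'|grep -E "tcp|^force"
```

```text
tcp_pos: [0.5208, 0.0051, 0.1304]
force: [0.7, 0.3, -1.8]
tcp_pos: [0.5207, 0.0053, 0.1243]
force: [0.7, 0.0, -1.1]
tcp_pos: [0.5206, 0.0053, 0.1201]
force: [-0.1, 0.5, -1.7]
```

```bash
python3 -m inch '[0.0005,0.001,0.002,0, 0,0,0,0, 0,0,0,0]'|grep -E "tcp|^force";python3 -m inch '[0,0,0.001,0, 0,0,0,0]'|grep -E "tcp|^force";python3 -m inch '[0,0,0.001,0, 0,0,0,0]'|grep -E "tcp|^force";python3 -m inch '[0,0,0.001,0, 0,0,0,0]'|grep -E "tcp|^force"
```

```text
tcp_pos: [0.5211, 0.0043, 0.1182]
force: [0.4, 0.7, -0.2]
tcp_pos: [0.5211, 0.0044, 0.1173]
force: [-1.2, 1.8, 1.4]
tcp_pos: [0.521, 0.0044, 0.1162]
force: [-1.2, 1.8, 2.6]
tcp_pos: [0.5207, 0.0045, 0.1152]
force: [-3.7, 2.9, 4.8]
```

```bash
python3 -m inch '[-0.0003,-0.0003,0.0005,0, 0,0,0,0]'|grep -E "tcp|^force";python3 -m inch '[0,0,0.0007,0, 0,0,0,0]'|grep -E "tcp|^force";python3 -m inch '[0,0,0.0007,0, 0,0,0,0]'|grep -E "tcp|^force"
```

```text
tcp_pos: [0.5207, 0.0047, 0.1149]
force: [-2.6, 1.6, 4.7]
tcp_pos: [0.5207, 0.0047, 0.1143]
force: [-2.2, 2.5, 5.7]
tcp_pos: [0.5208, 0.0048, 0.1136]
force: [-2.5, 2.5, 7.1]
```

```bash
python3 -m inch '[0,0,0.0007,0, 0,0,0,0]'|grep -E "tcp|^force";python3 -m inch '[0,0,0.0007,0, 0,0,0,0]'|grep -E "tcp|^force";python3 -m inch '[0,0,0.0007,0, 0,0,0,0]'|grep -E "tcp|^force"
```

```text
tcp_pos: [0.5208, 0.0048, 0.113]
force: [-2.9, 2.5, 7.5]
tcp_pos: [0.521, 0.0045, 0.1119]
force: [-0.1, -0.2, -0.9]
tcp_pos: [0.5208, 0.0046, 0.1111]
force: [-0.4, -0.0, -0.1]
```

```bash
python3 -m inch '[0,0,0.0005,0, 0,0,0,0]'|grep -E "tcp|^force";python3 -m inch '[0,0,0.0005,0, 0,0,0,0]'|grep -E "tcp|^force";python3 s.py
```

```text
tcp_pos: [0.5208, 0.0046, 0.1106]
force: [-1.1, 0.9, 0.2]
tcp_pos: [0.5208, 0.0046, 0.1102]
force: [-1.1, 1.0, 0.1]
tcp [0.5208 0.0046 0.1102] x-axis yaw -0.03 z [-1.e-04 -1.e-04 -1.e+00] F [-1.1   0.97  0.14] gap 0.0213 grip 59.82290267944336 t 15.9
```

```bash
for i in 1; do python3 -m inch '[0,0,0.0005,0, 0,0,0,0]'|grep -E "tcp|^force"; python3 -m inch '[0,0,0.0005,0, 0,0,0,0]'|grep -E "tcp|^force"; python3 -m inch '[0,0,0.0005,0, 0,0,0,0]'|grep -E "tcp|^force";python3 -m inch '[0,0,0.0005,0, 0,0,0,0]'|grep -E "tcp|^force"; done
```

```text
tcp_pos: [0.5208, 0.0046, 0.1097]
force: [-1.5, 1.1, 0.6]
tcp_pos: [0.5208, 0.0046, 0.1092]
force: [-1.4, 1.4, 1.0]
tcp_pos: [0.5209, 0.0046, 0.1089]
force: [-2.7, 0.9, 4.8]
tcp_pos: [0.521, 0.0046, 0.1088]
force: [-2.2, 1.7, 9.8]
```

```bash
python3 -m inch '[0,0,0.0003,0, 0,0,0,0]'|grep -E "tcp|^force"; python3 - <<'E'
from h import *
s=robot.grab_frame("scene")
h=cv2.cvtColor(s["img"],cv2.COLOR_BGR2HSV);m=cv2.inRange(h,(5,150,60),(18,255,255))
for y in range(240,280):
  x=np.where(m[y,300:380])[0]+300
  if len(x):print(y,x.min(),x.max(),end="; ")
T=robot.get_state()["tcp_pos"]
print()
for z in (T[2]-.0293,T[2]-.0293-.026): 
  th=np.linspace(0,6.28,200)
  for r in(.015,.022):
    e=np.array([pix(s,(.522+r*np.cos(a),.0039+r*np.sin(a),z)) for a in th]);print(z,r,e.min(0),e.max(0))
E
```

```text
tcp_pos: [0.521, 0.0046, 0.1086]
force: [-2.3, 1.7, 11.7]
261 329 345; 262 329 345; 263 329 345; 264 329 345; 265 329 345; 266 327 346; 267 327 347; 268 327 347; 269 331 342; 
0.07930375314888066 0.015 [329.35463994 252.64502874] [345.98491753 259.98388139]
0.07930375314888066 0.022 [325.47575875 250.99460382] [349.86955731 261.76097393]
0.05330375314888067 0.015 [329.25625505 265.27348203] [345.68169443 272.89923193]
0.05330375314888067 0.022 [325.4250498  263.55753501] [349.51842407 274.7446972 ]
```

```bash
python3 -m inch '[0,0,0.0002,0, 0,0,0,0]'|grep -E "tcp|^force"; python3 -m inch '[0,0,0.0002,0, 0,0,0,0]'|grep -E "tcp|^force"
```

```text
tcp_pos: [0.521, 0.0046, 0.1085]
force: [-2.6, 1.4, 11.7]
tcp_pos: [0.521, 0.0046, 0.1083]
force: [-4.2, 1.6, 12.3]
```

```bash
python3 -m inch '[-0.0004,-0.0002,0.0002,0, 0,0,0,0]'|grep -E "tcp|^force"; python3 -m inch '[0,0,0.0002,0, 0,0,0,0]'|grep -E "tcp|^force"; python3 -m inch '[0,0,0.0002,0, 0,0,0,0]'|grep -E "tcp|^force"
```

```text
tcp_pos: [0.5209, 0.0047, 0.1082]
force: [-2.8, 0.2, 12.2]
tcp_pos: [0.5209, 0.0047, 0.1081]
force: [-3.1, 0.6, 13.3]
tcp_pos: [0.5209, 0.0047, 0.108]
force: [-2.8, 0.7, 15.0]
```

```bash
python3 -m inch '[-0.0001,0,0.0002,0, 0,0,0,0]'|grep -E "tcp|^force"; python3 -m inch '[0,0,0.0001,0, 0,0,0,0]'|grep -E "tcp|^force"; python3 -m inch '[0,0,0.0001,0, 0,0,0,0]'|grep -E "tcp|^force"
```

```text
tcp_pos: [0.5209, 0.0046, 0.1074]
force: [-0.8, 0.6, 11.0]
tcp_pos: [0.5209, 0.0046, 0.1074]
force: [-0.4, 0.1, 10.7]
tcp_pos: [0.5209, 0.0046, 0.1074]
force: [-1.0, 1.1, 12.3]
```

```bash
python3 -m inch '[0,0,0.0002,0, 0,0,0,0]'|grep -E "tcp|^force"; python3 -m inch '[0,0,0.0002,0, 0,0,0,0]'|grep -E "tcp|^force"; python3 -m inch '[0,0,0.0001,0, 0,0,0,0]'|grep -E "tcp|^force"
```

```text
tcp_pos: [0.5209, 0.0046, 0.1073]
force: [-3.0, 0.7, 13.2]
tcp_pos: [0.5209, 0.0047, 0.1072]
force: [-3.1, 0.8, 14.9]
tcp_pos: [0.5209, 0.0047, 0.1072]
force: [-3.0, -0.3, 16.0]
```

```bash
python3 -m inch '[-0.0002,0,0.0001,0, 0,0,0,0]'|grep -E "tcp|^force"; python3 -m inch '[0,0,0.0001,0, 0,0,0,0]'|grep -E "tcp|^force"
```

```text
tcp_pos: [0.5209, 0.0047, 0.1072]
force: [-2.7, 1.3, 16.4]
tcp_pos: [0.5209, 0.0046, 0.1071]
force: [-2.5, 1.3, 17.5]
```

```bash
python3 -m inch '[0,0,0.0001,0, 0,0,0,0]'|grep -E "tcp|^force"; python3 -m inch '[0,0,-0.0015,0, 0,0,0,0]'|grep -E "tcp|^force"; python3 -m inch '[0,0,-0.0005,0, 0,0,0,0]'|grep -E "tcp|^force";python3 -m inch '[0,0,-0.001,0, 0,0,-0.002,0, 0,0,-0.01,0, 0,0,-0.02,0, 0,0,-0.03,0, 0,0,0,0]'|grep -E "tcp|^force"; python3 - <<'E'
from h import *
s=robot.grab_frame("scene")
h=cv2.cvtColor(s["img"],cv2.COLOR_BGR2HSV);m=cv2.inRange(h,(5,150,60),(18,255,255))
for y in range(240,280):
  x=np.where(m[y,300:380])[0]+300
  if len(x):print(y,x.min(),x.max(),end="; ")
for z in(.0866,.0782,.0772):
  th=np.linspace(0,6.28,200)
  e=np.array([pix(s,(.522+.015*np.cos(a),.0039+.015*np.sin(a),z)) for a in th]);print(z,e.min(0),e.max(0))
cv2.imwrite("pics/c8.png",cv2.resize(s["img"][225:300,287:387],(800,600),interpolation=3))
E
```

```text
tcp_pos: [0.5209, 0.0046, 0.107]
force: [-3.6, 0.5, 17.6]
tcp_pos: [0.5205, 0.0047, 0.1075]
force: [-0.1, 0.5, 5.7]
tcp_pos: [0.5203, 0.0047, 0.1077]
force: [0.2, -0.8, 1.7]
tcp_pos: [0.5214, 0.0047, 0.1743]
force: [0.4, -2.1, -0.6]
255 334 342; 256 331 344; 257 330 345; 258 329 346; 259 329 346; 260 329 345; 261 329 345; 262 329 345; 263 329 345; 264 329 345; 265 329 345; 266 328 346; 267 327 347; 268 327 346; 269 331 342; 0.0866 [329.38249054 249.04542789] [346.0708017  256.30025839]
0.0782 [329.35043594 253.18742272] [345.97195534 260.53885008]
0.0772 [329.3466292  253.67834668] [345.96021845 261.04113604]
```

View pics/c8.png

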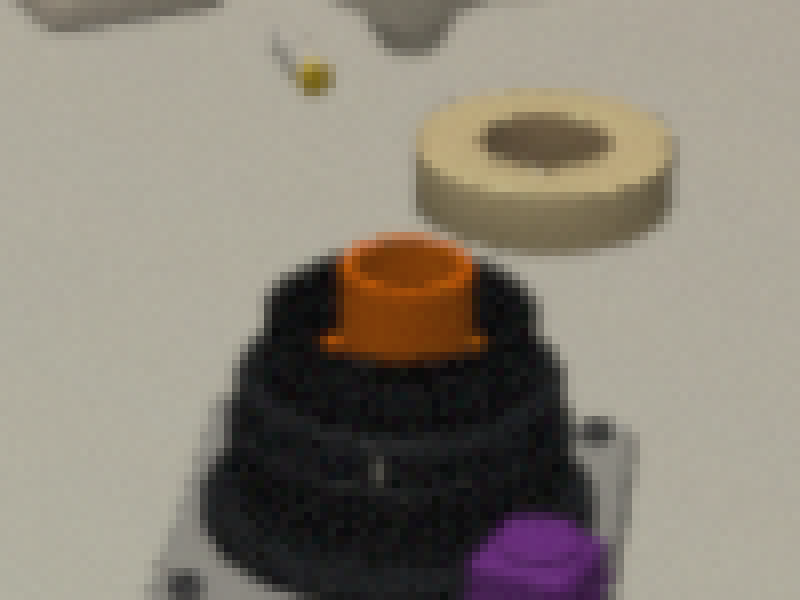

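The retainer stays down and upright, with its rim at scene pixel (338,258). I'll move to above the stand and check from the top camera that it is level before putting the pusher away.

```bash
python3 -m inch '[0.004,0.03,0,0, 0.005,0.045,0,0, 0.005,0.045,0,0, 0.005,0.045,0,0, 0.005,0.018,0,0, 0,0,0,0, 0,0,0,0, 0,0,0,0]'|grep -E "tcp"; python3 s.py 0.546 -0.179 0.0525; python3 - <<'E'
from h import *
f=robot.grab_frame("top")
h=cv2.cvtColor(f["img"],cv2.COLOR_BGR2HSV);m=cv2.inRange(h,(4,120,50),(20,255,255));m[:,:325]=0;m[:,375:]=0;m[:225]=0;m[275:]=0
v=h[:,:,2]
for y in range(230,265):
  x=np.where(m[y])[0]
  if len(x):print(y,''.join('#' if (m[y,i] and v[y,i]>200) else ('o' if m[y,i] else '.') for i in range(333,368)))
print("flange top",pix(f,(.522,.0030,.0521)),"rim",pix(f,(.522,.0030,.0781)))
E
```

```text
tcp_pos: [0.5437, -0.1768, 0.1705]
tcp [ 0.5437 -0.1768  0.1705] x-axis yaw 0.04 z [-9.e-04  5.e-04 -1.e+00] F [-0.48 -0.1  -0.79] gap 0.0213 grip 59.18474078178406 t 21.6
to go (tool) [0.0024 0.0022 0.118 ]
237 ..............ooooooo..............
238 ...........ooooo###oooo............
239 ..........oo##########oo...........
240 .........oo############ooo.........
241 ........oo#####oooooo###ooo........
242 .......oo#####ooooooooo##oo........
243 ......oo#####o......ooo###oo.......
244 ......oo#####o........oo###o.......
245 ......o######..........o###oo......
246 .....oo######..........o###oo......
247 ......o######..........o###oo......
248 ......o####o#..........o###oo......
249 ......o####o##.........####oo......
250 ......o####oo#........#####oo......
251 ......oo###oo###.....######oo......
252 .......o####ooo############oo......
253 .......oo####ooooooooo####oo.......
254 ........o######ooooo######o........
255 ........oo###############oo........
256 .........ooo###########ooo.........
257 ...........oo#########ooo..........
258 ............ooooooooooo............
259 ................oooo...............
flange top (np.float64(349.5775182937183), np.float64(248.04119385135104)) rim (np.float64(350.5221939286796), np.float64(246.00592752761713))
```

The flange centre (349.7,248) and rim centre (350.6,247) match the prediction for a level retainer. Now I'll put the pusher back.

```bash
python3 -m inch '[0.0024,0.0015,0,0, 0,0,0.04,0, 0,0,0.04,0, 0,0,0.015,0, 0,0,0,0, 0,0,0,0]'|grep -E "tcp|^force"; python3 -m inch '[0,0,0.008,0, 0,0,0.006,0, 0,0,0,0, 0,0,0,0]'|grep -E "tcp|^force"
```

```text
tcp_pos: [0.5469, -0.1795, 0.0763]
force: [1.1, -0.2, -1.5]
tcp_pos: [0.5465, -0.1797, 0.0619]
force: [0.0, 0.4, -1.6]
```

```bash
python3 -m inch '[0,0,0.004,0, 0,0,0.002,0, 0,0,0,0]'|grep -E "tcp|^force"; python3 -m inch '[0,0,0.002,0, 0,0,0,0]'|grep -E "tcp|^force"; python3 -m inch '[0,0,0.0015,0, 0,0,0,0]'|grep -E "tcp|^force"
```

```text
tcp_pos: [0.5463, -0.1797, 0.0555]
force: [0.7, 0.0, -1.5]
tcp_pos: [0.5464, -0.1797, 0.0536]
force: [0.8, -0.4, -1.9]
tcp_pos: [0.5464, -0.1797, 0.0521]
force: [0.1, 0.1, -0.8]
```

Nearly seated. I'll go down a little more, release and rise straight up.

```bash
python3 -m inch '[0,0,0.0007,0, 0,0,0,0]'|grep -E "tcp|^force"; python3 -m inch '[0,0,0,0, 0,0,0,0, 0,0,0,0, 0,0,0,0, 0,0,0,0]' 0.3|grep -E "tcp|force|gap"; python3 -m inch '[0,0,-0.02,0, 0,0,-0.03,0, 0,0,-0.04,0, 0,0,-0.04,0, 0,0,-0.02,0, -0.01,0.045,0,0, -0.01,0.045,0,0, -0.01,0.045,0,0, 0,0,0,0]'|grep tcp; python3 - <<'E'
from h import *
s=robot.grab_frame("scene");f=robot.grab_frame("top")
d=lambda n,i:print(n,np.abs(cv2.GaussianBlur(i,(0,0),1).astype(int)-cv2.GaussianBlur(cv2.imread(f"pics/{n}0.png"),(0,0),1)).max(2))if 0 else cv2.absdiff(cv2.GaussianBlur(i,(0,0),1),cv2.GaussianBlur(cv2.imread(f"pics/{n}0.png"),(0,0),1)).max(2)
for n,i in(("scene",s["img"]),("top",f["img"])):
  D=(d(n,i)>35).astype(np.uint8); k,l,st,c=cv2.connectedComponentsWithStats(D)
  print(n,[tuple(x) for x in st[1:] if x[4]>8])
img=s["img"];g=img.sum(2,dtype=int)
for y in range(278,322,3): print(y,''.join('#' if v<150 else('w' if v>480 else '.') for v in g[y,408:450]))
E
```

```text
tcp_pos: [0.5464, -0.1797, 0.0515]
force: [0.3, -0.1, -1.3]
tcp_pos: [0.5465, -0.1797, 0.0516]
force: [0.4, -0.5, 0.1]
finger_gap: 0.0598
grasp_force: 0.0
tcp_pos: [0.5152, -0.3192, 0.2014]
scene [(np.int32(7), np.int32(0), np.int32(112), np.int32(279), np.int32(16105)), (np.int32(77), np.int32(0), np.int32(226), np.int32(313), np.int32(26629)), (np.int32(437), np.int32(0), np.int32(8), np.int32(5), np.int32(26)), (np.int32(435), np.int32(0), np.int32(70), np.int32(52), np.int32(1058)), (np.int32(70), np.int32(6), np.int32(6), np.int32(7), np.int32(28)), (np.int32(546), np.int32(15), np.int32(63), np.int32(44), np.int32(1492)), (np.int32(117), np.int32(25), np.int32(3), np.int32(5), np.int32(9)), (np.int32(122), np.int32(37), np.int32(3), np.int32(5), np.int32(10)), (np.int32(483), np.int32(59), np.int32(52), np.int32(22), np.int32(629)), (np.int32(507), np.int32(87), np.int32(6), np.int32(3), np.int32(10)), (np.int32(534), np.int32(86), np.int32(6), np.int32(3), np.int32(14)), (np.int32(113), np.int32(93), np.int32(7), np.int32(10), np.int32(34)), (np.int32(504), np.int32(93), np.in
[... 2855 characters left out ...]
www....wwwwwww....wwwwwwwww..wwwwwwwwwwwww
281 wwwww.....ww..####..........##.wwwwwwwwwww
284 wwwwwwwwww...#################.wwwwwwwwwww
287 wwwwwwwwwwww..##...########....wwwwwwwwwww
290 wwwwwwwwwww..########...#####.wwwwwwwwwwww
293 wwwwwwwwwww..###############..wwwwwwwwwwww
296 wwwwwwwwwww.################..wwwwwwwwwwww
299 wwwwwwwwww..################.wwwwwwwwwwwww
302 wwwwwwwwww..################.wwwwwwwwwwwww
305 wwwwwwwww..################.wwwwwwwwwwwwww
308 wwww.......################.wwwwwwwwwwwwww
311 ...............#########.......wwwwwwwwwww
314 .......ww...#####......##..ww........wwwww
317 .........wwwwww...###...wwwww.............
320 .............wwwwwwwwwwwww................
```

The pusher is back within a pixel of where it started, and none of the bystanders have moved. I'm handing the job in.

```bash
python3 -m inch '[0,0,0,0,0,0,0,0]'|head -2; python3 -c "
from plant import robot
print(robot.close_job())"
```

```text
t: 25.25
tcp_pos: [0.5167, -0.3135, 0.2016]
the job is handed in; nothing more can be done
None
```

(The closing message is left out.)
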